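# Hold a sustain pedal at half-pedal for calibration

## Robot

A 7-joint arm with a two-finger parallel gripper is mounted at the origin on the work surface. World frame = base frame: x ahead of the robot, y to its left, z up, the work surface at z = 0. Lengths are in mm, angles in rad, forces in N, time in s.
With the tool pointing down it reaches from about 400 to 875 mm from the base axis. Payload 4.4 kg.
Tool frame: the origin (TCP) lies on the centre line of the jaws, within the pads' length; the fingertips stand 14 mm ahead of it and the grasp point (between the pads) lies 5 mm behind it (tips_ahead is the distance from the TCP to the fingertips, in mm); z points along the fingers, y is the line along which they close (so a half turn about z gives the same grasp; the last joint's range is limited). The gripper opens to 85 mm and grips with 20 to 120 N. Pads are 22 mm wide; open, the fingers measure 114 mm over their backs; the gripper's body (76 mm by 85 mm) begins 54 mm behind the grasp point. The pads swing forward as they close: fully open they stand 13 mm farther back than shut.
Start: joints at [1.261, 0.628, 0.038, 1.517, -0.027, 0.996, -0.02], TCP at [156.932, -630.785, 245.313] pointing down, gripper open.
Joint ranges: [-3.06, 3.06], [-0.37, 2.12], [-1.25, 1.32], [0.18, 2.47], [-1.1, 4.24], [0.23, 1.98], [-2.94, 2.94]. Speed limits (rad/s): [2.57, 2.57, 3.14, 3.14, 3.14, 3.14, 3.14].

## Interface

Orientations are given as [roll, pitch, yaw] about the fixed x, y, z axes, in that order (R = Rz(yaw) Ry(pitch) Rx(roll)).
In Python, from cell import * gives the robot as it stands.
- The arm moves only by the tool move_arm, never from a script. Its argument "rows" is text: rows parted by semicolons, each of 7 numbers parted by spaces: the shift along the tool's x, y, z scaled (see below), then the turn, a rotation vector about the tool's x, y, z scaled (see below), then the closure, from -1 (fully open) to 1 (shut). A call has 1 to 12 rows; each row is the pose to reach, as a shift and turn from the pose commanded when the call began, along the tool's axes at that moment; what a row does not reach only later rows make up. The controller multiplies each number of a shift by 0.3 m and each number of a turn by pi/2 rad. A row lasts 1/12 s, in which the tool goes at most 41.7 mm and 7.16 degrees, less where a joint would pass 70% of its speed; a pose out of reach is approached as far as the arm can. A call with a number of a shift or a turn outside -1 to 1 is refused whole. A call with a gripper value outside its range is refused whole. The fingers move at their own pace and stop on an object; the grip force is fixed at half the most. Time passes only in rows, so rows that repeat a pose let the fingers close. It gives the time, the measured TCP pose, the force, the opening and the grip force at its end, in the units of the state.
- read_state(): the state, without advancing time (a new reading comes with each control period).
- get_image(name): name is "scene" or "top" or "wrist"; returns a dict with "img" (420x560x3 uint8, red, green, blue), "vfov" (degrees; the focal length in pixels is half the picture's height over the tangent of half this angle, whatever the lens; pixels are square), "cx", "cy" (the principal point, pixels), "extrinsics" (4x4, takes a point from camera to world coordinates); the wrist camera has in their place "T_tool_cam" (4x4, takes a point from camera to tool coordinates, whose origin is the TCP and whose axes are the flange's). Camera axes: x right, y up, looking along -z (the intrinsics and any distortion apply to the point x, -y, -z); pixel columns grow to the right and rows downward; lengths in mm; the calibration is good to about 2 mm. A picture is of the moment at which its call begins: read the wrist's pose just before it. There is no depth.
- finish_job(): hands the job in; it is judged then, once.
The state is a dict: "clock": time; "qpos": joint angles; "qd": joint speeds; "tau": joint torques, N m; "eef_pos": TCP position; "tool_rot": TCP orientation; "force": force on the tool from outside, world axes, zero at the start; "torque": the same for the moment, N m; "width": finger opening in mm; "gripper_force": force on a finger pad.
Only numpy, scipy, OpenCV 4.12 (cv2) and the standard library are available. Lean on these libraries where they do the work, as an engineer would, in place of code of your own. Each camera call takes 0.05 s, during which the arm holds its last target. There are 200 camera calls.

## Task

The stage piano needs its half-pedal point calibrated. Slide the loose sustain pedal, lying flat, square and flush into the corner of the pedalboard's two stop rails (back end against the far rail, left side against the left rail) and let the pedal be fully up there for a moment; then press the metal pedal half way down with the fingers and finish while still holding it there - do not let go. Leave the water bottle, the tape roll and the blue tuner where they are.

Things in the scene. Friction and masses are not known exactly. Their poses are not given: they have to be found in the camera images.
- pedalboard: Fixed grey board 340 (x) x 360 (y) x 10 mm on the table; origin: centre of its underside. +x points away from the robot, +y to its left, within 0.15 rad. Two aluminium stop rails, 20 mm wide, 22 mm high above the board's top: far rail along the +x edge, left rail along the +y edge. The other two edges are open.
- corner (a point): Inside corner where the inner faces of the two rails meet, on the board's top face, 10 mm above the table; at (+150, +160, 10) mm in the board's frame, axes as the board's. The far rail's inner face is the plane x = 150 mm, the left rail's y = 160 mm.
- unit: Loose sustain pedal unit, 0.4 to 0.75 kg; slides easily on the board. Origin: centre of the underside of its black base plate, 190 (x) x 90 (y) x 12 mm. +x: back end with the housing; -x: toe. Starts 35 to 85 mm (x) and 75 to 165 mm (y) short of its seat, turned up to 0.45 rad from the board. Seated: origin at (+55, +115, 10) mm in the board's frame, same yaw.
- housing_top (a point): Centre of the top of the unit's red box housing (black top plate), at (+55, 0, 76) mm in the unit's frame. The housing is 80 long (x +15 to +95 mm, back face level with the base's back end), 60 wide (y +-30 mm), standing on the base plate (12 mm thick).
- pedal (a joint): Angle of the sprung metal pedal, rad: 0 fully up (rest), 0.30 fully down, 0.15 half way. Level hinge across the unit at (+35, 0, 56) mm in its frame; the pedal reaches 120 mm from it towards -x, over the base, ending 10 mm short of the base's front edge. The spring lifts it when let go. At the pad: 2.6 N starts it, 6 N half way, 9 N fully down.
- pedal_pad (a point): Point on the top of the pedal's wide steel toe pad (45 long x 44 wide x 8 mm thick), 100 mm from the hinge; at rest at (-65, 0, 60) mm in the unit's frame, 70 mm above the table. Drops 15 mm at half way, 30 mm fully down. The toe pad reaches 20 mm beyond it towards -x, 25 mm towards the housing. Axes: the pedal's.
- bottle: Bystander: upright water bottle, clear with blue label and white cap, 58 mm across, 160 mm tall, on the table left of the board; origin at the centre of its underside.
- tape_roll: Bystander: roll of grey cloth tape lying flat, 100 mm across, 48 mm high, on the table right of the board; origin at the centre of its underside.
- tuner: Bystander: blue metal tuner box 115 x 65 x 40 mm with a steel button and two black knobs up to 52 mm high, on the table right of the board; origin at the centre of its underside.

How it is judged (in metres and radians):
On the way:
1. the sustain pedal sits flush in the corner of the rails (within 4 mm of each rail, square within 0.04 rad, flat on the board), its pedal fully up (x of unit in the frame of pedalboard between 0.051 and 0.059 m and y of unit in the frame of pedalboard between 0.111 and 0.119 m and angle between the x axis of unit and the x axis of pedalboard, either way round below 0.04 rad and z of unit in the frame of pedalboard below 0.014 m and angle between unit's own z axis and vertical below 0.05 rad and linear speed of unit below 0.02 m/s and value of joint pedal below 0.03 rad), for 0.2 s.
At the end, for the whole second after the job is handed in: The unit is still flush in the corner (within 4 mm of each rail, square within 0.04 rad, flat on the board) and still, and the fingers hold the pedal down, pushing on it with more than 3 N, at half way: joint between 0.105 and 0.195 rad (x of unit in the frame of pedalboard between 0.051 and 0.059 m and y of unit in the frame of pedalboard between 0.111 and 0.119 m and angle between the x axis of unit and the x axis of pedalboard, either way round below 0.04 rad and z of unit in the frame of pedalboard below 0.014 m and angle between unit's own z axis and vertical below 0.05 rad and linear speed of unit below 0.02 m/s and value of joint pedal between 0.105 and 0.195 rad and contact force between the fingers and pedal above 3 N); the arm keeps its last pose, push and grip.
It fails at once if the water bottle is pushed more than 20 mm or tipped (distance of bottle from where it was at the start of the episode above 0.02 m or angle between bottle's own z axis and vertical above 0.3 rad).
It fails at once if the tape roll is pushed more than 20 mm or tipped (distance of tape_roll from where it was at the start of the episode above 0.02 m or angle between tape_roll's own z axis and vertical above 0.3 rad).
It fails at once if the tuner is pushed more than 20 mm or tipped (distance of tuner from where it was at the start of the episode above 0.02 m or angle between tuner's own z axis and vertical above 0.3 rad).
It also fails if it takes over 70 s, if anything falls off the work surface, if the arm or the gripper's body presses on something with over 40 N, if the wrist force passes 120 N, or if a joint passes its speed limit or range.

## Working session

There is one attempt and no reset: what is moved stays moved. The work goes in short steps, Python scripts to look and compute and a tool call to move; the robot and the scene stay as the last step left them, time stands still between calls to the robot, and variables do not carry over. Pictures are saved under pics/ and viewed, at most 10 in all, crops included, and the job is handed in when it is done.

Besides the shell and the picture viewer there is one more tool, called as a command line: name --argument value ..., lists and objects as JSON in quotes. move_arm: Moves the arm, as the interface text tells. Its arguments: {"type":"object","properties":{"rows":{"type":"string"}},"required":["rows"]}

```bash
mkdir -p pics; ls
python3 - <<'E'
from cell import *
import cv2,numpy as np
print(read_state())
for n in("scene","top"):
    d=get_image(n); cv2.imwrite(f"pics/{n}0.png",d["img"][:,:,::-1]); print(n,{k:v for k,v in d.items() if k!="img"})
    np.save(f"{n}0.npy",d["img"])
E
```

```text
pics
{'clock': 0.0, 'qpos': array([ 1.261175  ,  0.62931605,  0.03838867,  1.51840264, -0.0269849 ,
        0.99632164, -0.0199995 ]), 'qd': array([-1.53555391e-04, -1.09847208e-03, -8.44267595e-04,  3.80232194e-05,
        3.34937486e-04, -6.87570371e-04,  7.01963878e-04]), 'tau': array([-2.15667596e-04, -5.63405585e+01,  1.22576125e+00, -1.93445849e+01,
        1.08869458e-02,  1.04131954e-02,  1.08301779e-05]), 'eef_pos': array([ 156.82109922, -630.156576  ,  244.39652968]), 'tool_rot': array([-3.13966132e+00,  6.20519208e-06,  2.43872375e-01]), 'force': array([-0.35147598, -0.18009285,  0.20458013]), 'torque': array([-0.05507992, -0.00888616, -0.01058164]), 'gripper_force': 0.0, 'width': 85.38650788815166}
scene {'vfov': 42.286614167259636, 'cx': 270.6156259193478, 'cy': 208.74307858708025, 'extrinsics': array([[ 6.78662309e-01, -6.22925124e-01,  3.89078091e-01,
         1.16948298e+03],
       [ 7.34323113e-01,  5.65644053e-01, -3.75255074e-01,
        -5.00487346e+02],
       [ 1.36761051e-02,  5.40380510e-01,  8.41309615e-01,
         1.27398014e+03],
       [ 0.00000000e+00,  0.00000000e+00,  0.00000000e+00,
         1.00000000e+00]])}
top {'vfov': 53.046383725304565, 'cx': 281.56433769414457, 'cy': 215.3915286320501, 'extrinsics': array([[-2.79773032e-02,  9.95150840e-01, -9.42978015e-02,
         5.22901905e+02],
       [-9.99510797e-01, -2.65305105e-02,  1.65619638e-02,
         3.84144355e+01],
       [ 1.39798834e-02,  9.47150298e-02,  9.95406262e-01,
         1.11148297e+03],
       [ 0.00000000e+00,  0.00000000e+00,  0.00000000e+00,
         1.00000000e+00]])}
```

View pics/top0.png

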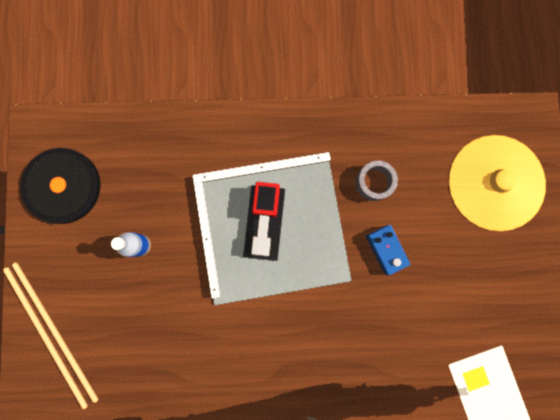

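View pics/scene0.png

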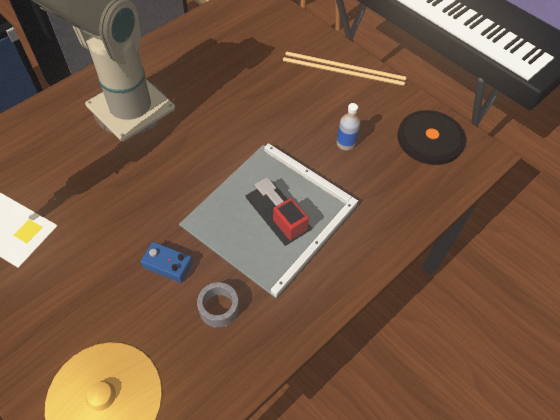

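Top: board with rail corner near (200,177), red housing near (266,199), toe pad (262,245), bottle (130,244). The scene view shows the same with the housing at (290,218). I'll zoom in on both for precise edges.

```bash
cat > h.py <<'E'
import numpy as np,cv2
def ray(d,uv):
    f=210/np.tan(np.radians(d["vfov"])/2); uv=np.atleast_2d(uv).astype(float)
    c=np.c_[(uv[:,0]-d["cx"])/f,-(uv[:,1]-d["cy"])/f,-np.ones(len(uv))]
    E=d["extrinsics"]; return E[:3,3],c@E[:3,:3].T
def onz(d,uv,z):
    o,r=ray(d,uv); return o+r*((z-o[2])/r[:,2])[:,None]
def tri(d1,u1,d2,u2):
    o1,r1=ray(d1,u1);o2,r2=ray(d2,u2);P=[];G=[]
    for a,b in zip(r1,r2):
        s=np.linalg.lstsq(np.c_[a,-b],o2-o1,rcond=None)[0]
        p,q=o1+a*s[0],o2+b*s[1];P.append((p+q)/2);G.append(np.linalg.norm(p-q))
    return np.array(P),np.array(G)
E
python3 - <<'E'
import cv2,numpy as np
a=np.load("top0.npy")[145:310,180:360];b=np.load("scene0.npy")[135:300,175:365]
cv2.imwrite("pics/z1.png",cv2.resize(a,None,fx=4.4,fy=3.6,interpolation=2)[:,:,::-1]) if 0 else cv2.imwrite("pics/z1.png",cv2.resize(a,None,fx=3.6,fy=3.6,interpolation=2)[:,:,::-1])
cv2.imwrite("pics/z2.png",cv2.resize(b,None,fx=3.6,fy=3.6,interpolation=2)[:,:,::-1])
E
```

```text
(no output)
```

View pics/z1.png

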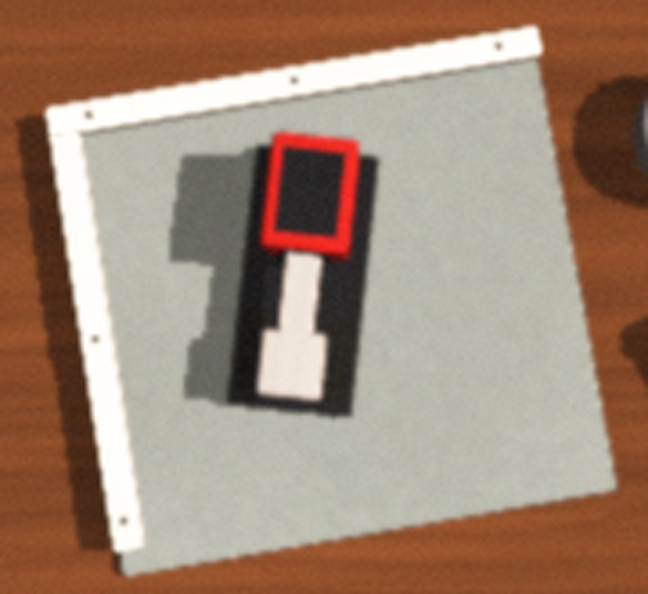

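View pics/z2.png

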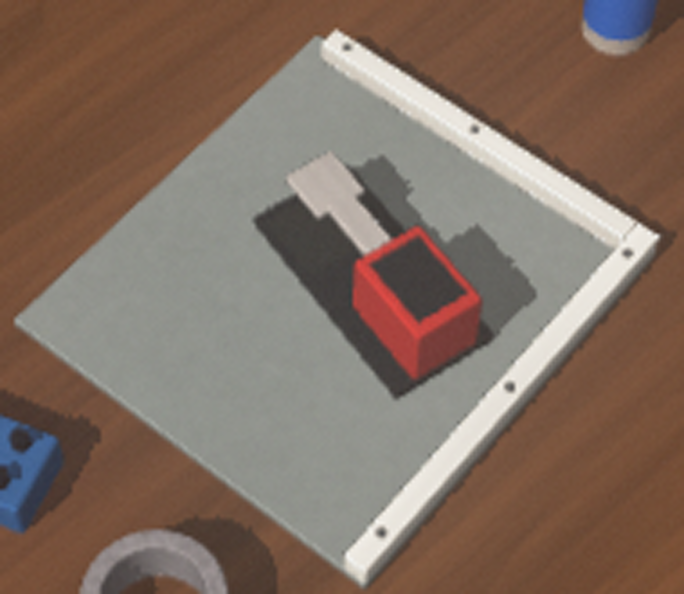

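Zoomed crops: top black plate corners at (283,146),(347,152),(338,238),(276,232), base corners (229,403),(350,416),(378,157), rail outer corner (46,107). In the scene crop these are plate (467,294),(421,323),(372,267),(417,240), base (254,218),(398,397), rail corner (659,237).

Run:
```python
from cell import *
from h import *
T=get_image("top");S=get_image("scene");np.set_printoptions(precision=1,suppress=True)
t=lambda p:(np.array(p)+.5)/3.6-.5+[180,145]; s=lambda p:(np.array(p)+.5)/3.6-.5+[175,135]
N="plBL plBR plFR plFL toeL toeR baFR baBR railC railR railF bFR bFL".split()
a=[(283,146),(347,152),(338,238),(276,232),(258,396),(323,400),(350,416),(378,157),(46,107),(541,26),(114,551),(617,489),(124,575)]
b=[(467,294),(421,323),(372,267),(417,240),(329,152),(287,180),(254,218),(398,397),(659,237),(363,573),(337,30),(14,321),(319,37)]
P,G=tri(T,t(a),S,s(b))
for n,p,g in zip(N,P,G):print(n,p,"gap %.1f"%g)
D=dict(zip(N,P)); q=lambda n,z:onz(T,t([a[N.index(n)]]),z)[0]
ang=lambda v:np.arctan2(v[1],v[0])
rc,rr,rf=q("railC",32),q("railR",32),q("railF",32)
print("rails len",np.linalg.norm(rc-rr),np.linalg.norm(rc-rf),"yaw",ang(rc-rr)-np.pi/2,ang(rc-rf))
yb=(ang(rc-rr)-np.pi/2+ang(rc-rf))/2
R=lambda y:np.array([[np.cos(y),-np.sin(y)],[np.sin(y),np.cos(y)]])
print("corner from railC",rc[:2]+R(yb)@[-20,-20], "bFR,bFL-based",q("bFR",10)[:2]+R(yb)@[320,340],q("bFL",10)[:2]+R(yb)@[320,-20])
pl=np.mean([q(n,86) for n in N[:4]],0)
fr,br=q("baFR",22),q("baBR",22)
print("plate c",pl,"base side len",np.linalg.norm(br-fr),"yaw base",ang(br-fr),"plate",ang(q("plBL",86)+q("plBR",86)-q("plFL",86)-q("plFR",86)))
yu=ang(br-fr);print("origin",(fr+br)[:2]/2+R(yu)@[0,45],pl[:2]-R(yu)@[55,0])
o=(fr+br)[:2]/2+R(yu)@[0,45]
C=rc[:2]+R(yb)@[-20,-20]
print("board yaw",yb,"unit rel corner-frame",R(yb).T@(o-C)," seat -95,-45; dyaw",yu-yb)
# bystanders
for n,uv,z in(("bottle cap",[120,243],160),("tape",[378,180],48),("tuner",[389,249],40)):print(n,onz(T,uv,z))
```

```text
plBL [696.2  76.9  87.9] gap 0.7
plBR [691.4  34.2  89.3] gap 2.9
plFR [632.8  41.8  87.1] gap 2.8
plFL [637.6  83.3  85.8] gap 1.3
toeL [526.7  98.6  67.7] gap 0.5
toeR [523.9  55.6  68.7] gap 4.3
baFR [510.6  35.6  23. ] gap 0.1
baBR [697.9  10.5  19.1] gap 0.8
railC [737.5 247.9  34.8] gap 0.5
railR [ 787.9 -109.5   37.7] gap 1.4
railF [421.6 203.8  33.1] gap 0.8
bFR [ 453.  -155.1   11.1] gap 0.8
bFL [402.5 200.8   9.3] gap 1.6
rails len 363.0162541463858 320.1007705704952 yaw 0.14008723094124798 0.14108908516667537
corner from railC [721.2 226. ] bFR,bFL-based [721.9 225.9] [721.7 225.1]
plate c [664.1  58.3  86. ] base side len 188.35052091721695 yaw base -0.1352199366688325 plate -0.11644720253846308
origin [610.   67.5] [609.6  65.7]
board yaw 0.1405881580539617 unit rel corner-frame [-132.3 -141.3]  seat -95,-45; dyaw -0.2758080947227942
bottle cap [[560.5 387.  160. ]]
tape [[ 708.3 -229.4   48. ]]
tuner [[ 531.1 -250.7   40. ]]
```

Both views agree: board yaw 0.14, corner (721.5, 226), unit origin (610, 67) at yaw about −0.13, heights match the text. I'll head over the housing.

move_arm --rows "0.732 -0.608 0 0 0 0 -1;0.732 -0.608 0 0 0 0 -1;0.732 -0.608 0 0 0 0 -1;0.732 -0.608 0 0 0 0 -1;0.732 -0.608 0 0 0 0 -1;0.732 -0.608 0 0 0 0 -1;0.732 -0.608 0 0 0 0 -1;0.732 -0.608 0 0 0 0 -1;0.732 -0.608 0 0 0 0 -1;0.732 -0.608 0 0 0 0 -1"

```text
clock: 1.03
eef_pos: [325.7, -401.2, 245.4]
tool_rot: [3.141, 0.0, 0.244]
force: [0.1, 0.4, 0.2]
width: 85.5
gripper_force: 0.0
```

move_arm --rows "0.732 -0.608 0 0 0 0 -1;0.732 -0.608 0 0 0 0 -1;0.732 -0.608 0 0 0 0 -1;0.732 -0.608 0 0 0 0 -1;0.732 -0.608 0 0 0 0 -1;0.732 -0.608 0 0 0 0 -1;0.732 -0.608 0 0 0 0 -1;0.732 -0.608 0 0 0 0 -1;0.732 -0.608 0 0 0 0 -1;0.732 -0.608 0 0 0 0 -1"

```text
clock: 1.87
eef_pos: [494.3, -172.9, 245.1]
tool_rot: [3.141, 0.001, 0.241]
force: [-1.4, -0.4, -0.4]
width: 85.5
gripper_force: 0.0
```

move_arm --rows "0.732 -0.608 0 0 0 0.235 -1;0.732 -0.608 0 0 0 0.235 -1;0.732 -0.608 0 0 0 0.235 -1;0.732 -0.608 0 0 0 0.235 -1;0.732 -0.608 0 0 0 0.235 -1;0.732 -0.608 0 0 0 0.235 -1;0.732 -0.608 0 0 0 0.235 -1;0.732 -0.608 0 0 0 0.235 -1;0.732 -0.608 0 0 0 0.235 -1;0.732 -0.608 0 0 0 0.235 -1;0.732 -0.608 0 0 0 0.235 -1"

```text
clock: 2.78
eef_pos: [663.6, 55.3, 245.3]
tool_rot: [3.139, 0.0, -0.13]
force: [0.2, -0.1, 0.6]
width: 85.7
gripper_force: 0.0
```

Run:
```python
from cell import *
import cv2
s=read_state();d=get_image("wrist");np=__import__("numpy");print(s["eef_pos"],s["tool_rot"],d["vfov"],d["cx"],d["cy"],d["T_tool_cam"])
np.save("w1.npy",d["img"]);cv2.imwrite("pics/w1.png",d["img"][:,:,::-1])
```

```text
[663.64101145  55.27690684 245.32979863] [ 3.13945249e+00  4.59279749e-04 -1.30054616e-01] 59.30532227668597 289.9658206763257 218.4941392032779 [[ 4.20705364e-04  9.56438466e-01  2.91933696e-01  7.44089499e+01]
 [ 9.99999871e-01 -4.85393606e-04  1.49156492e-04 -3.96707392e-01]
 [ 2.84361756e-04  2.91933596e-01 -9.56438547e-01 -1.29094508e+02]
 [ 0.00000000e+00  0.00000000e+00  0.00000000e+00  1.00000000e+00]]
```

View pics/w1.png

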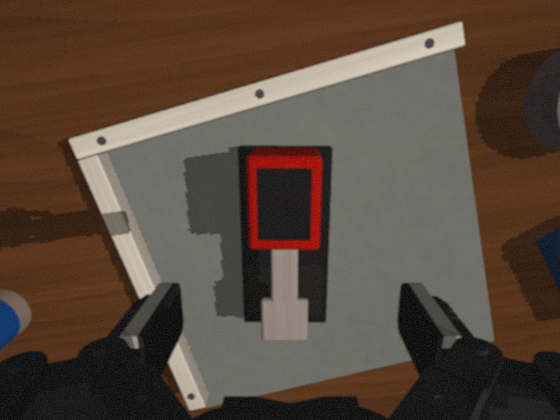

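The wrist view shows the housing plate near (284,205), well aligned between the fingers, and the rail corner near (107,153). I'll refine the plate centre, the yaw and the inner rail faces.

```bash
cat >> h.py <<'E'
from scipy.spatial.transform import Rotation as Ro
def wr(d,s):
    M=np.eye(4);M[:3,:3]=Ro.from_euler("xyz",s["tool_rot"]).as_matrix();M[:3,3]=s["eef_pos"]
    d=dict(d);d["extrinsics"]=M@d["T_tool_cam"];return d
def redhull(img):
    h=cv2.cvtColor(img,cv2.COLOR_RGB2HSV);m=((h[...,1]>170)&(h[...,2]>110)&((h[...,0]<5)|(h[...,0]>175))).astype(np.uint8)
    cs,hi=cv2.findContours(m,cv2.RETR_CCOMP,cv2.CHAIN_APPROX_NONE)
    k=[(cv2.contourArea(c),i) for i,c in enumerate(cs) if hi[0][i][3]>=0]
    return cv2.minAreaRect(cs[max(k)[1]])
E
python3 - <<'E'
from cell import *
from h import *
np.set_printoptions(precision=1,suppress=True)
s=read_state();d=wr(get_image("wrist"),s)
r=redhull(d["img"]);print(r)
b=onz(d,cv2.boxPoints(r),86);print(b,b.mean(0),[np.linalg.norm(b[i]-b[(i+1)%4]) for i in range(4)])
e=b[1]-b[0] ; print("edge ang",np.arctan2(e[1],e[0]))
# base side edges (z=22)
L=onz(d,[(238,147),(244,321),(331,148),(326,321)],22);print(L, [np.arctan2(*(L[i]-L[i+1])[[1,0]]) for i in (0,2)])
# rail top pts z=32
Q=onz(d,[(70,139),(463,22),(191,410)],32);print("railC,R,F",Q)
e=Q[0]-Q[1];y1=np.arctan2(-e[0],e[1]);e=Q[0]-Q[2];print(y1,np.arctan2(e[1],e[0]))
c,si=np.cos(y1),np.sin(y1);print("corner",Q[0][:2]+[-20*c+20*si,-20*si-20*c])
E
```

```text
((284.5, 204.0), (57.0, 74.0), 0.0)
[[634.3  88.3  86. ]
 [695.4  78.7  86. ]
 [689.7  34.3  86. ]
 [628.2  41.2  86. ]] [661.9  60.6  86. ] [np.float64(61.87179953995615), np.float64(44.71735986539132), np.float64(61.87359221302628), np.float64(47.509679932410066)]
edge ang -0.1561852993425732
[[707.   99.7  22. ]
 [521.1 125.   22. ]
 [694.7  12.7  22. ]
 [509.5  36.2  22. ]] [np.float64(-0.13551894585053162), np.float64(-0.12604813306254983)]
railC,R,F [[ 734.7  248.6   32. ]
 [ 785.3 -105.8   32. ]
 [ 419.4  202.7   32. ]]
0.14188222382546456 0.14435310649654415
corner [717.7 225.9]
```

move_arm --rows "0 -0.013 0.617 0 0 0 -1;0 -0.013 0.617 0 0 0 -1;0 -0.013 0.617 0 0 0 -1;0 -0.013 0.617 0 0 0 -1;0 -0.013 0.617 0 0 0 -1;0 -0.013 0.617 0 0 0 -1;0 -0.013 0.617 0 0 0 -1;0 -0.013 0.617 0 0 0 -1"

```text
clock: 3.55
eef_pos: [666.3, 62.3, 62.3]
tool_rot: [-3.141, -0.003, -0.126]
force: [0.7, 0.2, 1.1]
width: 85.4
gripper_force: 0.0
```

move_arm --rows "0 0 0 0 0 0 0;0 0 0 0 0 0 0;0 0 0 0 0 0 0;0 0 0 0 0 0 0;0 0 0 0 0 0 0;0 0 0 0 0 0 1;0 0 0 0 0 0 1;0 0 0 0 0 0 1;0 0 0 0 0 0 1;0 0 0 0 0 0 1"

```text
clock: 4.38
eef_pos: [666.4, 62.7, 62.9]
tool_rot: [-3.141, -0.004, -0.126]
force: [-0.7, -0.4, 6.4]
width: 59.4
gripper_force: 66.7
```

move_arm --rows "-0.001 -0.03 0 0 0 -0.016 1;-0.001 -0.06 0 0 0 -0.032 1;-0.002 -0.09 0 0 0 -0.048 1;-0.002 -0.12 0 0 0 -0.064 1;-0.003 -0.15 0 0 0 -0.08 1;-0.004 -0.18 0 0 0 -0.096 1;-0.004 -0.21 0 0 0 -0.112 1;-0.005 -0.24 0 0 0 -0.128 1;-0.006 -0.28 0 0 0 -0.144 1;-0.006 -0.31 0 0 0 -0.16 1;-0.007 -0.334 0 0 0 -0.172 1;-0.007 -0.334 0 0 0 -0.172 1"

```text
clock: 5.38
eef_pos: [677.0, 164.3, 62.9]
tool_rot: [-3.141, -0.005, 0.147]
force: [1.1, 1.8, 5.1]
width: 59.4
gripper_force: 66.7
```

Run:
```python
from cell import *
import cv2,numpy as np
print(read_state())
a=get_image("top")["img"];b=get_image("scene")["img"]
np.save("t2.npy",a);np.save("s2.npy",b)
a=cv2.resize(a[150:290,185:325],None,fx=4,fy=4,interpolation=2);b=cv2.resize(b[150:290,230:370],None,fx=4,fy=4,interpolation=2)[:,:235]if 0 else a
cv2.imwrite("pics/t2.png",a[:,:,::-1])
```

```text
{'clock': 5.3833, 'qpos': array([-0.28609842,  0.90247994,  0.01394703,  1.50655295, -0.01617269,
        0.72766587, -1.68888583]), 'qd': array([ 0.00833679, -0.00187773,  0.00019616,  0.00672378, -0.01595317,
       -0.01094108, -0.00905531]), 'tau': array([ 5.43596372e-01, -6.08735633e+01,  1.58402871e+00, -1.38346311e+01,
        2.56370222e-04,  1.58944437e-01, -1.05784675e-01]), 'eef_pos': array([677.04455785, 164.30303363,  62.86681818]), 'tool_rot': array([-3.14113117, -0.00498816,  0.14734217]), 'force': array([1.12187137, 1.82754602, 5.11356555]), 'torque': array([ 0.05247555, -0.06672219,  0.07801239]), 'gripper_force': 66.67050004005432, 'width': 59.3709740613781}
```

View pics/t2.png

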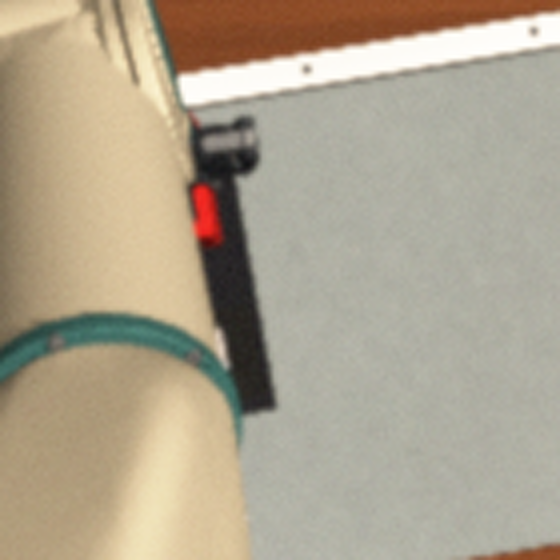

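The gripped unit moved with the tool; the arm covers its left half, its right edge at (235,180)-(272,408) is nearly parallel to the left rail. Now I'll ease it to the left rail.

move_arm --rows "0 -0.006 0 0 0 0.002 1;0 -0.012 0 0 0 0.003 1;0 -0.018 0 0 0 0.003 1;0 -0.023 0 0 0 0.003 1;0 -0.026 0 0 0 0.003 1;0 -0.026 0 0 0 0.003 1"

```text
clock: 5.98
eef_pos: [676.2, 168.8, 62.9]
tool_rot: [3.14, -0.005, 0.139]
force: [-0.2, -3.8, 7.0]
width: 59.1
gripper_force: 66.9
```

move_arm --rows "0 -0.002 0 0 0 0 1;0 -0.004 0 0 0 0 1;0 -0.006 0 0 0 0 1;0 -0.006 0 0 0 0 1"

```text
clock: 6.32
eef_pos: [676.0, 170.3, 62.9]
tool_rot: [3.139, -0.005, 0.139]
force: [0.7, -4.4, 6.6]
width: 59.2
gripper_force: 66.9
```

move_arm --rows "0 -0.003 0 0 0 0 1;0 -0.006 0 0 0 0 1;0 -0.01 0 0 0 0 1;0 -0.01 0 0 0 0 1;0 -0.01 0 0 0 0 1"

```text
clock: 6.73
eef_pos: [675.5, 173.5, 62.9]
tool_rot: [3.14, -0.005, 0.139]
force: [0.8, -3.4, 8.2]
width: 59.2
gripper_force: 66.9
```

move_arm --rows "0 -0.003 0 0 0 0 1;0 -0.006 0 0 0 0 1;0 -0.01 0 0 0 0 1;0 -0.01 0 0 0 0 1;0 -0.01 0 0 0 0 1"

```text
clock: 7.15
eef_pos: [675.2, 175.8, 63.0]
tool_rot: [3.139, -0.004, 0.138]
force: [0.6, -4.2, 7.0]
width: 58.9
gripper_force: 66.9
```

move_arm --rows "0 -0.003 0 0 0 0 1;0 -0.006 0 0 0 0 1;0 -0.007 0 0 0 0 1;0 -0.007 0 0 0 0 1"

```text
clock: 7.48
eef_pos: [675.1, 176.0, 63.1]
tool_rot: [3.137, -0.004, 0.138]
force: [0.5, -7.8, 7.2]
width: 59.0
gripper_force: 66.9
```

move_arm --rows "0 -0.003 0 0 0 0 1;0 -0.006 0 0 0 0 1;0 -0.007 0 0 0 0 1;0 -0.007 0 0 0 0 1"

```text
clock: 7.82
eef_pos: [675.0, 176.1, 63.1]
tool_rot: [3.134, -0.004, 0.137]
force: [-0.9, -10.3, 9.5]
width: 59.4
gripper_force: 67.0
```

Contact with the left rail (the motion stops at y = 176 and force rises). Now along x to the far rail.

move_arm --rows "0.006 0 0 0 0 0 1;0.012 0 0 0 0 0 1;0.018 0 0 0 0 0 1;0.024 0 0 0 0 0 1;0.03 0 0 0 0 0 1;0.03 0 0 0 0 0 1"

```text
clock: 8.32
eef_pos: [680.6, 176.9, 63.2]
tool_rot: [3.134, 0.004, 0.137]
force: [-8.2, -11.4, 16.2]
width: 59.0
gripper_force: 67.9
```

move_arm --rows "0.003 0 0 0 0 0 1;0.006 0 0 0 0 0 1;0.01 0 0 0 0 0 1;0.013 0 0 0 0 0 1;0.013 0 0 0 0 0 1"

```text
clock: 8.73
eef_pos: [684.3, 177.5, 63.2]
tool_rot: [3.134, 0.004, 0.137]
force: [-9.1, -11.5, 17.1]
width: 59.4
gripper_force: 67.8
```

move_arm --rows "0.003 0 0 0 0 0 1;0.006 0 0 0 0 0 1;0.01 0 0 0 0 0 1;0.013 0 0 0 0 0 1;0.013 0 0 0 0 0 1"

```text
clock: 9.15
eef_pos: [688.2, 178.0, 63.2]
tool_rot: [3.134, 0.004, 0.137]
force: [-8.4, -12.1, 15.9]
width: 59.1
gripper_force: 67.8
```

move_arm --rows "0.003 0 0 0 0 0 1;0.006 0 0 0 0 0 1;0.01 0 0 0 0 0 1;0.01 0 0 0 0 0 1"

```text
clock: 9.48
eef_pos: [689.3, 178.2, 63.3]
tool_rot: [3.134, 0.008, 0.136]
force: [-13.5, -11.6, 19.2]
width: 59.4
gripper_force: 68.3
```

move_arm --rows "0.003 0 0 0 0 0 1;0.006 0 0 0 0 0 1;0.01 0 0 0 0 0 1;0.01 0 0 0 0 0 1"

```text
clock: 9.82
eef_pos: [689.6, 178.3, 63.5]
tool_rot: [3.134, 0.014, 0.136]
force: [-20.2, -13.0, 26.3]
width: 58.8
gripper_force: 68.9
```

Contact with the far rail at x ≈ 689.5. I'll ease the push and open.

move_arm --rows "-0.007 0 0 0 0 0 1;-0.013 0.004 -0.003 0 0 0 1;-0.013 0.004 -0.003 0 0 0 1"

```text
clock: 10.07
eef_pos: [689.2, 178.2, 63.3]
tool_rot: [3.136, 0.005, 0.137]
force: [-9.3, -9.3, 13.0]
width: 59.7
gripper_force: 67.6
```

move_arm --rows "0 0 0 0 0 0 0.2;0 0 0 0 0 0 0;0 0 0 0 0 0 -0.3;0 0 0 0 0 0 -0.6;0 0 0 0 0 0 -0.8;0 0 0 0 0 0 -1;0 0 0 0 0 0 -1;0 0 0 0 0 0 -1;0 0 0 0 0 0 -1"

```text
clock: 10.82
eef_pos: [691.2, 184.3, 61.0]
tool_rot: [-3.141, -0.0, 0.141]
force: [-0.3, 0.1, 0.5]
width: 85.2
gripper_force: 0.0
```

move_arm --rows "0 0.02 -0.1 0 0 0 -1;0 0.02 -0.2 0 0 0 -1;0 0.02 -0.3 0 0 0 -1;0 0.02 -0.4 0 0 0 -1;0 0.02 -0.5 0 0 0 -1;0 0.02 -0.617 0 0 0 -1;-0.1 0.02 -0.617 0 0 0 1;-0.2 0.02 -0.617 0 0 0 1;-0.3 0.02 -0.617 0 0 0 1;-0.4 0.02 -0.617 0 0 0 1;-0.4 0.02 -0.617 0 0 0 1;-0.4 0.02 -0.617 0 0 0 1"

```text
clock: 11.82
eef_pos: [572.0, 161.3, 246.7]
tool_rot: [-3.141, 0.0, 0.141]
force: [0.7, -0.1, 0.7]
width: 12.3
gripper_force: 0.0
```

Run:
```python
from cell import *
import cv2,numpy as np
s=read_state();d=get_image("wrist");print(s["eef_pos"],s["tool_rot"],s["clock"]);np.save("w3.npy",d["img"])
b=get_image("scene")["img"];np.save("s3.npy",b)
cv2.imwrite("pics/w3.png",cv2.resize(d["img"][:,100:500],None,fx=1.4,fy=1.4,interpolation=2)[:,:,::-1])
cv2.imwrite("pics/s3.png",cv2.resize(b[155:265,240:370],None,fx=5,fy=5,interpolation=2)[:,:,::-1])
```

```text
[572.04366047 161.26619531 246.68419931] [-3.14142757e+00  1.95809189e-04  1.40851758e-01] 11.8167
```

View pics/w3.png

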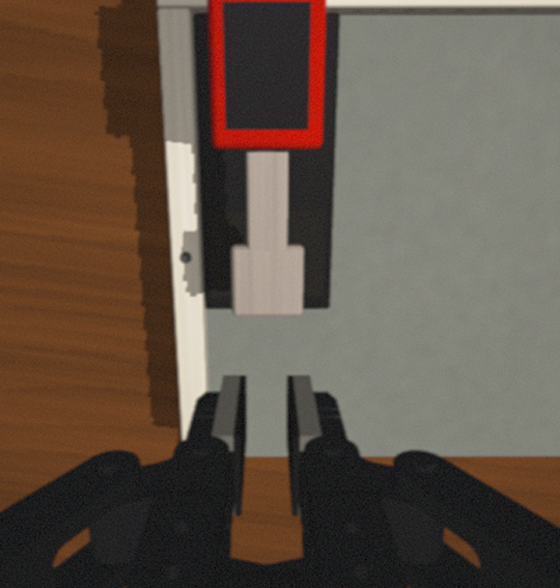

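View pics/s3.png

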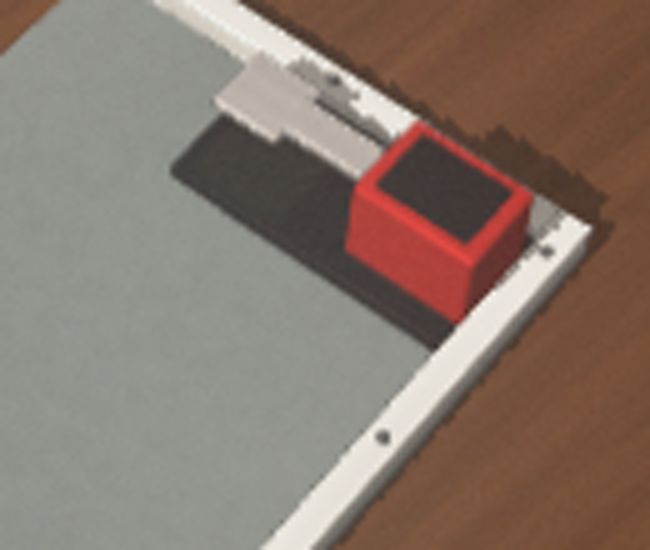

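The wrist crop shows the unit flush against both rails: base front corners at (206,307) and (329,307), right edge up to (338,13), far rail inner edge at row ~8. The scene crop agrees, with the pedal up. Numbers next.

Run:
```python
from cell import *
from h import *
np.set_printoptions(precision=1,suppress=True)
s=read_state();d=wr(get_image("wrist"),s)
c=lambda p:(np.array(p)+.5)/1.4-.5+[100,0]
B=onz(d,c([(206,307),(329,307),(338,13)]),22);print("base FL FR BR",B)
R=onz(d,c([(340,8),(555,10)]),32);print("far rail inner top",R)
F=onz(d,c([(206,400),(208,455)]),10);L=onz(d,c([(194,150),(205,440)]),32);print("left rail",F,L)
an=lambda v:np.arctan2(v[1],v[0])
print("unit yaw",an(B[2]-B[1]),an(B[0]-B[1])-np.pi/2,"rail yaw",an(R[0]-R[1])-np.pi/2,an(L[0]-L[1]))
y=.141;u=np.array([np.cos(y),np.sin(y)]);v=np.array([-u[1],u[0]])
for n,P in(("B",B),("R",R),("F",F),("L",L)):print(n,P[:,:2]@u,P[:,:2]@v)
T=onz(d,c([(234,314),(302,314),(304,246),(233,246)]),70);print("pad",T,T[:,:2]@u,T[:,:2]@v)
```

```text
base FL FR BR [[535.1 200.   22. ]
 [547.5 112.7  22. ]
 [733.2 140.1  22. ]]
far rail inner top [[733.6 140.4  32. ]
 [750.4  14.   32. ]]
left rail [[455.5 192.8  10. ]
 [406.6 185.9  10. ]] [[641.3 217.9  32. ]
 [433.7 188.7  32. ]]
unit yaw 0.14658103103079953 0.1407572911900825 rail yaw 0.13220800580086345 0.13973976246851125
B [557.9 557.9 745.7] [122.8  34.7  35.7]
R [746.  744.9] [ 35.9 -91.6]
F [478.  428.7] [126.9 126.9]
L [665.6 455.9] [125.6 125.9]
pad [[548.3 178.5  70. ]
 [554.2 136.6  70. ]
 [596.5 142.3  70. ]
 [590.6 184.3  70. ]] [567.9 567.9 610.6 610.6] [99.7 57.4 57.  99.5]
```

Flush at the far rail. The left gap reads between 0 and 2.5 mm, so I'll give a gentle nudge left on the housing with closed fingers to be sure.

move_arm --rows "0.1 0.1 0 0 0 0 1;0.2 0.207 0 0 0 0 1;0.3 0.207 0 0 0 0 1;0.367 0.207 0 0 0 0 1;0.367 0.207 0.1 0 0 0 1;0.367 0.207 0.2 0 0 0 1;0.367 0.207 0.3 0 0 0 1;0.367 0.207 0.4 0 0 0 1;0.367 0.207 0.5 0 0 0 1;0.367 0.207 0.6 0 0 0 1;0.367 0.207 0.62 0 0 0 1;0.367 0.207 0.62 0 0 0 1"

```text
clock: 12.97
eef_pos: [689.7, 114.6, 57.1]
tool_rot: [3.141, 0.005, 0.14]
force: [-0.5, 0.3, -0.1]
width: 0.3
gripper_force: 0.0
```

move_arm --rows "0 -0.01 0 0 0 0 1;0 -0.02 0 0 0 0 1;0 -0.03 0 0 0 0 1;0 -0.04 0 0 0 0 1;0 -0.045 0 0 0 0 1;0 -0.05 0 0 0 0 1;0 -0.055 0 0 0 0 1;0 -0.055 0 0 0 0 1"

```text
clock: 13.63
eef_pos: [689.1, 130.7, 60.9]
tool_rot: [3.14, -0.001, 0.14]
force: [0.4, -1.6, 3.1]
width: -0.1
gripper_force: 1.8
```

move_arm --rows "0 -0.004 0 0 0 0 1;0 -0.008 0 0 0 0 1;0 -0.012 0 0 0 0 1;0 -0.012 0 0 0 0 1"

```text
clock: 13.97
eef_pos: [689.1, 130.9, 60.9]
tool_rot: [3.137, -0.001, 0.138]
force: [0.4, -7.2, 5.0]
width: 0.1
gripper_force: 4.0
```

move_arm --rows "0 -0.004 0 0 0 0 1;0 -0.008 0 0 0 0 1;0 -0.012 0 0 0 0 1;0 -0.012 0 0 0 0 1"

```text
clock: 14.3
eef_pos: [689.0, 131.4, 61.3]
tool_rot: [3.133, -0.001, 0.136]
force: [-1.0, -12.1, 6.9]
width: -0.2
gripper_force: 6.0
```

It is hard against the rail. Back off, rise, and go above the pedal pad.

move_arm --rows "0 0.03 0 0 0 0 1;0 0.08 0 0 0 0 1;0 0.08 -0.1 0 0 0 1;0 0.08 -0.2 0 0 0 1;0 0.08 -0.3 0 0 0 1;0 0.08 -0.4 0 0 0 1;-0.1 0.08 -0.4 0 0 0 1;-0.2 0.0 -0.4 0 0 0 1;-0.3 -0.1 -0.4 0 0 0 1;-0.377 -0.13 -0.4 0 0 0 1;-0.377 -0.13 -0.4 0 0 0 1;-0.377 -0.13 -0.4 0 0 0 1"

```text
clock: 15.3
eef_pos: [568.8, 162.3, 180.2]
tool_rot: [-3.141, 0.001, 0.143]
force: [0.4, -0.7, -0.3]
width: -0.1
gripper_force: 0.0
```

Run:
```python
from cell import *
from h import *
np.set_printoptions(precision=1,suppress=True)
s=read_state();d=wr(get_image("wrist"),s);p=s["eef_pos"];y=.141;u=np.array([np.cos(y),np.sin(y)]);v=np.array([-u[1],u[0]])
print(p,s["tool_rot"],"u,v",p[:2]@u,p[:2]@v)
np.save("w4.npy",d["img"]);cv2.imwrite("pics/w4.png",d["img"][:,:,::-1])
```

```text
[568.8 162.3 180.2] [-3.1  0.   0.1] u,v 586.0017950994492 80.79527917190916
```

View pics/w4.png

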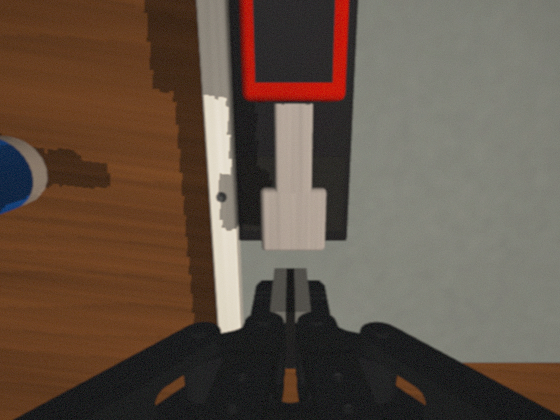

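The pad (263-326, 188-250) is straight below-ahead of the closed fingers at column 290, and the base sits along the left rail. Descending.

move_arm --rows "0 0 0.06 0 0 0 1;0 0 0.12 0 0 0 1;0 0 0.18 0 0 0 1;0 0 0.24 0 0 0 1;0 0 0.28 0 0 0 1;0 0 0.3 0 0 0 1;0 0 0.3 0 0 0 1"

```text
clock: 15.93
eef_pos: [570.1, 160.4, 88.7]
tool_rot: [3.141, 0.002, 0.139]
force: [0.3, 0.3, 0.8]
width: -0.1
gripper_force: 0.0
```

move_arm --rows "0 0 0.005 0 0 0 1;0 0 0.01 0 0 0 1;0 0 0.015 0 0 0 1;0 0 0.02 0 0 0 1;0 0 0.025 0 0 0 1;0 0 0.03 0 0 0 1;0 0 0.03 0 0 0 1;0 0 0.03 0 0 0 1"

```text
clock: 16.6
eef_pos: [570.5, 161.5, 81.6]
tool_rot: [-3.141, -0.001, 0.14]
force: [0.1, 0.3, 2.7]
width: 0.0
gripper_force: 1.5
```

move_arm --rows "0 0 0.005 0 0 0 1;0 0 0.01 0 0 0 1;0 0 0.015 0 0 0 1;0 0 0.02 0 0 0 1;0 0 0.025 0 0 0 1;0 0 0.03 0 0 0 1;0 0 0.03 0 0 0 1;0 0 0.03 0 0 0 1"

```text
clock: 17.27
eef_pos: [570.8, 161.5, 72.4]
tool_rot: [-3.141, -0.001, 0.14]
force: [1.0, 0.8, 7.0]
width: 0.3
gripper_force: 2.8
```

Run:
```python
from cell import *
import numpy as np,cv2
F=[];Z=[]
for i in range(10):
    d=get_image("scene");s=read_state();F.append(s["force"]);Z.append(s["eef_pos"])
print(np.mean(F,0),np.std(F,0),np.mean(Z,0),s["clock"]);b=d["img"]
w=get_image("wrist")["img"]; np.save("w5.npy",w)
a=np.load("s3.npy");f=lambda a:cv2.resize(a[155:235,265:345],None,fx=4.9,fy=4.9,interpolation=2)
cv2.imwrite("pics/s5.png",np.hstack([f(a),f(b)])[:,:,::-1])
```

```text
[0.48200149 0.40423294 5.51777212] [0.42472238 0.37225097 0.34828744] [570.77735552 161.5197419   72.47875104] 17.7667
```

View pics/s5.png

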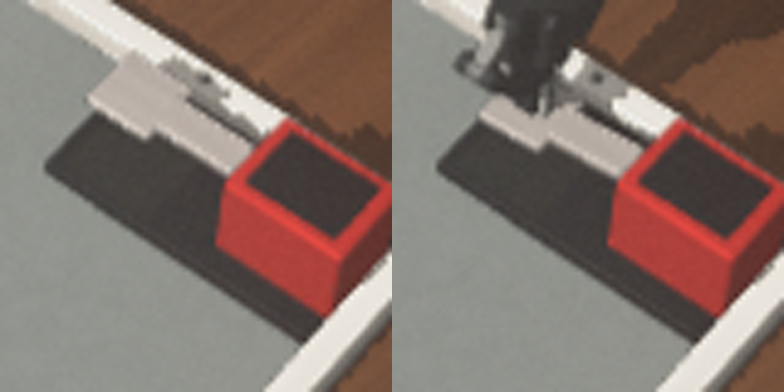

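The side-by-side shows the base unmoved (front corner (45,168) in both) and the toe corner 16 crop pixels lower, about 11.5 mm at the pad. The force (5.5 N) and height (72.5 against 84 at contact) agree. About 3.5 mm more is needed.

move_arm --rows "0 0 0.003 0 0 0 1;0 0 0.006 0 0 0 1;0 0 0.01 0 0 0 1;0 0 0.013 0 0 0 1;0 0 0.013 0 0 0 1;0 0 0.013 0 0 0 1;0 0 0.013 0 0 0 1"

```text
clock: 18.4
eef_pos: [571.1, 161.6, 68.8]
tool_rot: [-3.141, -0.002, 0.14]
force: [1.2, 0.3, 6.8]
width: 0.2
gripper_force: 3.3
```

Run:
```python
from cell import *
import numpy as np
F=[];Z=[]
for i in range(8):
    d=get_image("scene");s=read_state();F.append(s["force"]);Z.append(s["eef_pos"])
z=np.mean(Z,0)[2];f=np.mean(F,0)
print(f,z,s["gripper_force"])
if 67<z<71 and 5.2<f[2]<7.4: print("finish",finish_job())
```

```text
[0.87714649 0.11196331 6.30992168] 68.82815773763403 3.2906934432685375
the job is handed in; nothing more can be done
finish None
```

I handed the job in at about 19 s: the pedal unit sits flush in the corner as far as the cameras and contact forces show, and the closed fingers hold the pedal about half way down at 6.3 N. The bottle, tape roll and tuner were not touched, and no verdict came back.

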